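# Clip the lid of a meal-prep box shut

### The arm

A 7-joint arm with a two-finger parallel gripper is mounted at the origin on the work surface. World frame = base frame: x ahead of the robot, y to its left, z up, the work surface at z = 0. Lengths are in m, angles in rad, forces in N, time in s.
With the tool pointing down it reaches from about 0.425 to 0.925 m from the base axis. Payload 6.8 kg.
Tool frame: the origin (TCP) lies at the very end of the fingers, on their centre line; the grasp point (between the pads) lies 19 mm behind it; z points along the fingers, y is the line along which they close (so a half turn about z gives the same grasp; the last joint's range is limited). The gripper opens to 85 mm and grips with 20 to 120 N. Pads are 22 mm wide; open, the fingers measure 114 mm over their backs; the gripper's body (76 mm by 85 mm) begins 54 mm behind the grasp point. The pads swing forward as they close: fully open they stand 13 mm farther back than shut.
Start: joints at [-0.108, 0.477, 0.022, 1.555, -0.011, 1.109, -0.083], TCP at [0.675, 0, 0.231] pointing down, gripper open.
Joint ranges: [-2.96, 2.96], [-0.34, 2.1], [-1.41, 1.46], [0.24, 2.44], [-1.37, 4.51], [0.17, 1.92], [-2.96, 2.96]. Speed limits (rad/s): [2.39, 2.39, 3.14, 3.14, 3.14, 3.14, 3.14].

### API

Orientations are given as a rotation vector (axis times angle).
In Python, from bench import r gives the robot as it stands. The module is installed in compiled form; this text tells all that it offers.
- The arm moves only by the tool servo_tool, never from a script. Its argument "commands" is a list of rows, each a list of 7 numbers: the turn, a rotation vector about the world's x, y, z in degrees, then the shift along the world's x, y, z in mm, then the closure, from 0 (fully open) to 1 (shut). A call has 1 to 5 rows; each row is the pose to reach, as a shift and turn from the pose commanded when the call began; what a row does not reach only later rows make up. A row lasts 1/12 s, in which the tool goes at most 41.7 mm and 7.16 degrees, less where a joint would pass 70% of its speed; a pose out of reach is approached as far as the arm can. A call with a gripper value outside its range is refused whole. The fingers move at their own pace and stop on an object; "force" is the grip in N (left out, the last holds). Time passes only in rows, so rows that repeat a pose let the fingers close. It gives the time, the measured TCP pose, the force, the opening and the grip force at its end, in the units of the state.
- r.get_obs(): the state, without advancing time (a new reading comes with each control period).
- r.grab_frame(name): name is "scene" or "side" or "wrist"; returns (picture, depth): 480x640x3 uint8, blue, green, red; 480x640 float32, m along the optical axis (not along the pixel's ray), 0 where there is no reading.
- r.camera_info(name): a dict with "vertical_fov" (degrees; the focal length in pixels is half the picture's height over the tangent of half this angle, whatever the lens; pixels are square), "cx", "cy" (the principal point, pixels), "D" ([k1, k2, p1, p2, k3] as OpenCV has them; the pictures are not rectified), "cam_to_world" (4x4, takes a point from camera to world coordinates); the wrist camera has in their place "T_tool_cam" (4x4, takes a point from camera to tool coordinates, whose origin is the TCP and whose axes are the flange's). Camera axes: x right, y up, looking along -z (the intrinsics and any distortion apply to the point x, -y, -z); pixel columns grow to the right and rows downward; lengths in m; the calibration is good to about 2 mm. A picture is of the moment at which its call begins: read the wrist's pose just before it. camera_info takes no time and is no camera call.
- r.hand_in(): hands the job in; it is judged then, once.
The state is a dict: "clock": time; "joints": joint angles; "qvel": joint speeds; "tau": joint torques, N m; "tcp_pos": TCP position; "orientation": TCP orientation; "contact_force": force on the tool from outside, world axes, zero at the start; "moment": the same for the moment, N m; "grip_width": finger opening in m; "gripper_force": force on a finger pad.
Only numpy, scipy, OpenCV 4.12 (cv2) and the standard library are available. Lean on these libraries where they do the work, as an engineer would, in place of code of your own. Each camera call takes 0.05 s, during which the arm holds its last target. There are 200 camera calls.

### The job

The lunch box with the blue seal has its lid on and its two end clips down, but the two clips on its long sides still stand open. With the fingertips fold each of these two clips down and press it in against the box until it snaps home, then take the hand away. Leave the box standing on the mat about where it is, without lifting it, and leave the other things alone.

Things in the scene. Friction and masses are not known exactly. Their poses are not given: they have to be found in the camera images.
- meal_box: Clear lunch box with a blue seal in its lid, about 0.95 kg, loose. 200 mm long (its y axis), 130 wide (x), 76 high; origin at the centre of its underside, z up. A frosted clip 84 mm wide (along y, centred) is hinged to the lid at x = -66.5 mm (front) and +66.5 mm (back), 70 mm above the underside; shut, it hangs 34 mm down. Two end clips at y = +-101.5 mm are fixed shut.
- clip_front (a joint): Angle (rad) of the clip on the box's -x side: 0 shut, hanging flat along the wall; 1.57 straight out; 2.2 fully up and back. A slightly stiff hinge: it stays where left. From about 0.22 rad its rib rides under the box's rim, which resists with 2 to 4 N at the lip, gives way at about 0.12 rad and snaps home to 0.
- clip_front_hinge (a point): Middle of the front clip's hinge line. The frame turns with the clip: y along the hinge, z from the lip to the hinge, x the normal of the clip's outer face (level and away from the box when shut, up when the clip sticks straight out). So y cross world-up points level away from the box.
- clip_front_lip (a point): Middle of the front clip's pull lip, 32 mm from the hinge line along the clip's -z axis and 2 mm out (+x); the lip is a round bead of 2 mm radius on the outer face of the 2 mm thick plate. Same axes as clip_front_hinge.
- clip_back (a joint): The same for the clip on the box's +x long side.
- clip_back_hinge (a point): As clip_front_hinge, for the back clip.
- clip_back_lip (a point): As clip_front_lip, for the back clip.
- packed_box: Bystander: the same lunch box with a green seal, 0.95 kg, all four clips already shut (140 mm over the long-side clips, 208 mm over the end clips). Origin at the centre of its underside, long side along its y axis.
- dip_pot: Bystander: small red sauce pot with a white lid, 62 mm diameter, 38 mm high, origin at the centre of its underside.
- spice_jar: Bystander: glass spice jar with a black cap, 44 mm diameter, 85 mm high, origin at the centre of its underside.
- spoon: Bystander: wooden spoon lying on the counter beside the mat, along its x axis, about 200 mm long.
- mat: Grey non-slip silicone mat, fixed, 360 mm (x) by 760 mm (y), 3 mm thick; both boxes stand on it. Origin at the centre of its underside. The blue-sealed box slides on it when pushed sideways with more than about 6 N.

How it is judged:
At the end, for the whole second after the job is handed in: Both long-side clips of the blue-sealed box are snapped home (within 0.06 rad of shut), and the box stands flat and still on the mat within 50 mm of where it was (value of joint each of clip_front, clip_back below 0.06 rad and distance of meal_box from where it was at the start of the episode below 0.05 m and angle between meal_box's own z axis and vertical below 0.05 rad and height (world z) of meal_box below 0.006 m and linear speed of meal_box below 0.01 m/s); the robot touches nothing.
It fails at once if the blue-sealed box is lifted (over 8 mm), tipped (over 0.15 rad) or shoved away (over 50 mm) (height (world z) of meal_box above 0.011 m or angle between meal_box's own z axis and vertical above 0.15 rad or distance of meal_box from where it was at the start of the episode above 0.05 m).
It fails at once if another thing is moved more than 20 mm (distance of any of packed_box, dip_pot, spice_jar, spoon from where it was at the start of the episode above 0.02 m).
It also fails if it takes over 43 s, if anything falls off the work surface, if the arm or the gripper's body presses on something with over 40 N, if the wrist force passes 120 N, or if a joint passes its speed limit or range.

## Working session

There is one attempt and no reset: what is moved stays moved. The work goes in short steps, Python scripts to look and compute and a tool call to move; the robot and the scene stay as the last step left them, time stands still between calls to the robot, and variables do not carry over. Pictures are saved under pics/ and viewed, at most 10 in all, crops included, and the job is handed in when it is done.

Besides the shell and the picture viewer there is one more tool, called after "Emit:" as name(argument=value, ...) on one line, values as JSON. servo_tool: Moves the arm, as the interface text tells. Its arguments: {"type":"object","properties":{"commands":{"type":"array"},"force":{"type":"number"}},"required":["commands"]}

```bash
mkdir -p pics; cat > h.py <<'E'
import numpy as np, cv2
from bench import r
from scipy.spatial.transform import Rotation as R
def cam(n):
    i=r.camera_info(n); f=240/np.tan(np.radians(i['vertical_fov'])/2)
    K=np.array([[f,0,i['cx']],[0,f,i['cy']],[0,0,1]]); D=np.array(i['D'],float)
    if 'cam_to_world' in i: T=np.array(i['cam_to_world'])
    else:
        o=r.get_obs(); W=np.eye(4); W[:3,:3]=R.from_rotvec(o['orientation']).as_matrix(); W[:3,3]=o['tcp_pos']; T=W@np.array(i['T_tool_cam'])
    return K,D,T
def pts(c,uv,d):
    K,D,T=c; n=cv2.undistortPoints(np.array(uv,float).reshape(-1,1,2),K,D).reshape(-1,2); d=np.asarray(d).reshape(-1,1)
    p=np.hstack([n[:,:1]*d,-n[:,1:]*d,-d]); return p@T[:3,:3].T+T[:3,3]
def plane(c,uv,z):
    a=pts(c,uv,np.ones(len(uv))); o=c[2][:3,3]; v=a-o; return o+v*((z-o[2])/v[:,2])[:,None]
E
python3 - <<'E'
from h import *
for n in ['scene','side']:
    c=cam(n); im,d=r.grab_frame(n); cv2.imwrite(f'pics/{n}0.png',im); np.save(f'pics/{n}0.npy',d); print(n,c[0][0,0],c[1],c[2].round(3).tolist())
o=r.get_obs(); print(o['clock'],o['orientation'],o['tcp_pos'],r.camera_info('wrist')['T_tool_cam'])
E
```

```text
scene 521.2255657179197 [-0.11615048  0.          0.          0.          0.        ] [[-0.24, -0.543, 0.805, 1.489], [0.971, -0.126, 0.204, 0.082], [-0.009, 0.83, 0.558, 0.677], [0.0, 0.0, 0.0, 1.0]]
side 481.039294958469 [-0.04818518  0.          0.          0.          0.        ] [[0.914, 0.297, -0.275, 0.335], [-0.405, 0.639, -0.654, -0.867], [-0.018, 0.709, 0.705, 0.876], [0.0, 0.0, 0.0, 1.0]]
0.1 [-2.22071064e+00 -2.22067494e+00  1.93545066e-03] [ 6.74482468e-01 -2.70383982e-05  2.30443077e-01] [[-7.68785534e-04  9.58002712e-01  2.86758107e-01  7.22457077e-02]
 [ 9.99999555e-01  8.93416751e-04 -3.03776869e-04 -1.74648391e-04]
 [-5.47213560e-04  2.86757746e-01 -9.58002973e-01 -1.41975039e-01]
 [ 0.00000000e+00  0.00000000e+00  0.00000000e+00  1.00000000e+00]]
```

View pics/scene0.png

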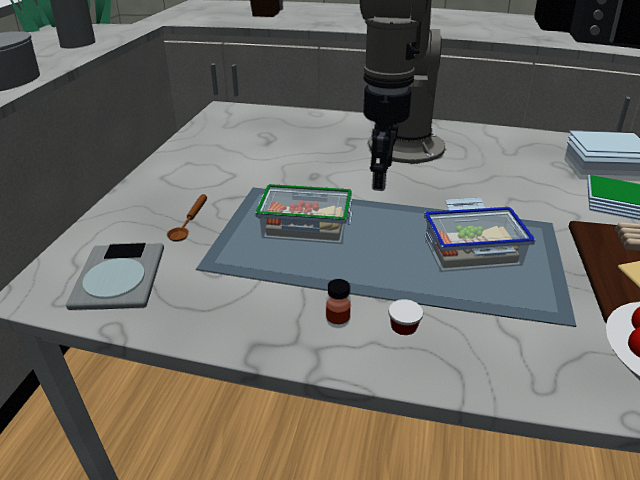

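View pics/side0.png

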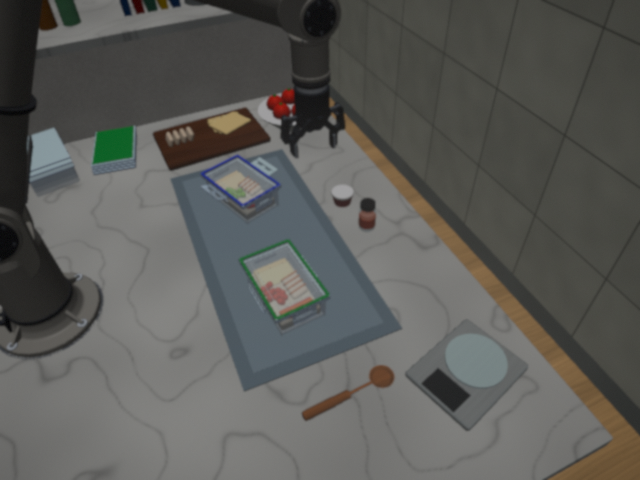

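The scene view shows the blue-sealed box at about (480,237), with one clip standing out on the robot's side (465,203) and the other toward the camera (495,252). The green box is at (305,215), and the pot and jar are at (405,317) and (338,300). The side view shows the same layout, blurred, with the clips at (213,192) and (263,165).

```bash
python3 - <<'E'
from h import *
for n in ['scene','side']:
    c=cam(n); im=cv2.imread(f'pics/{n}0.png'); h=cv2.cvtColor(im,cv2.COLOR_BGR2HSV)
    for nm,lo,hi in [('blue',(112,120,60),(130,255,255)),('green',(50,120,50),(75,255,255))]:
        m=cv2.inRange(h,lo,hi)
        # keep region of interest
        k,l,s,ce=cv2.connectedComponentsWithStats(cv2.dilate(m,np.ones((3,3))))
        for i in range(1,k):
            if s[i,4]<200: continue
            v,u=np.nonzero((l==i)&(m>0)); p=plane(c,np.c_[u,v],0.077)[:,:2]
            rc=cv2.minAreaRect((p*1000).astype(np.float32)); print(n,nm,s[i].tolist(),np.round(rc[0],1),np.round(rc[1],1),round(rc[2],2))
im=cv2.imread('pics/scene0.png')[185:285,400:560]; cv2.imwrite('pics/c1.png',cv2.resize(im,None,fx=5,fy=5,interpolation=cv2.INTER_CUBIC))
E
```

```text
scene blue [424, 206, 111, 42, 1282] [530.3 195.1] [133.2 201. ] 19.33
scene green [589, 174, 51, 32, 1168] [288.8 533.6] [120.7 115.8] 81.13
scene green [255, 183, 97, 37, 983] [ 514.4 -186.3] [130.8 198.7] 5.54
side blue [200, 155, 81, 52, 708] [529.3 196.6] [130.8 200.5] 19.57
side green [92, 125, 42, 39, 1299] [229.9 533.7] [178.4 110.1] 81.55
side green [239, 239, 91, 81, 937] [ 514.8 -185.1] [127.1 196.3] 5.73
```

View pics/c1.png

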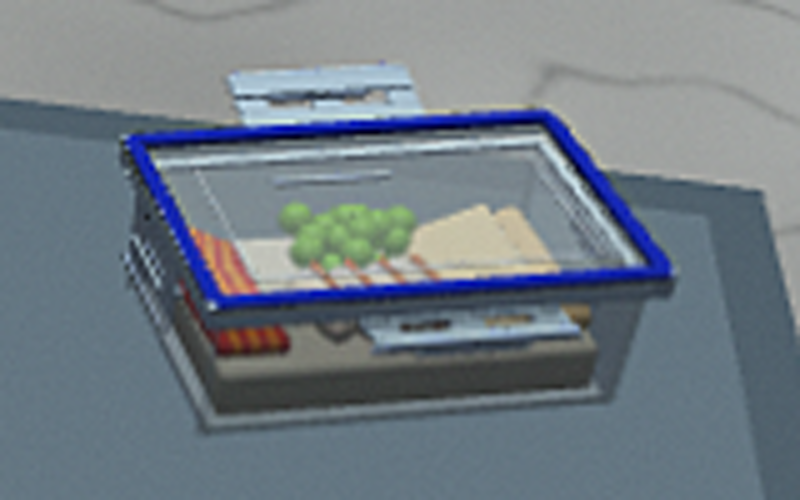

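The crop shows the front clip's lip edge at crop (230,75)–(408,65), which is roughly level or raised. The back clip's lip edge is at crop (375,352)–(582,338).

```bash
python3 - <<'E'
from h import *
C=np.array([.530,.1957,.003]); a=np.radians(19.4); X=np.array([np.cos(a),np.sin(a),0]); Y=np.array([-np.sin(a),np.cos(a),0])
c=cam('scene'); o=c[2][:3,3]; d=np.load('pics/scene0.npy')
for nm,s,e in [('front',-1,[(230,75),(408,65)]),('back',1,[(375,352),(582,338)])]:
    uv=np.array(e)/5+[400,185]; m=uv.mean(0)
    v=pts(c,[m],[1.])[0]-o
    t=np.linspace(.7,1.4,4000); P=o+t[:,None]*v-C; px=s*(P@X)-.0665; pz=P[:,2]-.070
    rr=np.hypot(px,pz); 
    for i in np.nonzero(np.diff(np.sign(rr-.034)))[0]: print(nm,'angle',np.arctan2(px[i],-pz[i]),px[i],pz[i],'y',P[i]@Y)
    print('min r',rr.min())
    u,w=m.astype(int)
    for dw in range(-3,8):
        for_=pts(c,[(u,w+dw)],[d[w+dw,u]])[0]-C; print(dw,(for_@X).round(4),(for_@Y).round(4),for_[2].round(4))
    h=C+s*X*.0665; print(nm,'hinge',h.round(4), 'stand 20mm+11 out', (h+s*X*.033).round(4))
E
```

```text
front angle -2.957342251504294 -0.006233552240658524 0.033448245933372756 y -0.015991664043006778
front angle 1.8553925167042915 0.03261958288233002 0.009542440911920524 y 0.0011697151466269842
min r 0.02522118098873376
-3 -0.2443 0.0617 -0.0006
-2 -0.2409 0.0607 -0.0015
-1 -0.2428 0.062 -0.0057
0 -0.0962 -0.002 0.0815
1 -0.0923 -0.0033 0.0812
2 -0.0944 -0.002 0.0773
3 -0.091 -0.0031 0.0768
4 -0.0855 -0.0051 0.0776
5 -0.0873 -0.0039 0.0738
6 -0.0823 -0.0058 0.0743
7 -0.0766 -0.0079 0.0753
front hinge [0.4673 0.1736 0.003 ] stand 20mm+11 out [0.4361 0.1626 0.003 ]
back angle 1.6525384746920597 0.033928090511170336 0.0027795485279711873 y -0.0014116141335846941
back angle -0.3210521048906606 -0.01072094089464213 -0.032237860284769215 y 0.02329336618130503
min r 0.01875076795039148
-3 0.097 -0.0025 0.0776
-2 0.0976 -0.0023 0.0756
-1 0.0991 -0.0027 0.0744
0 0.0925 0.0015 0.0667
1 0.0535 0.0235 0.0335
2 0.0535 0.024 0.0308
3 0.0544 0.024 0.029
4 0.0525 0.0256 0.0248
5 0.0547 0.0249 0.0239
6 0.0565 0.0244 0.0227
7 0.0518 0.0276 0.0162
back hinge [0.5927 0.2178 0.003 ] stand 20mm+11 out [0.6239 0.2288 0.003 ]
```

Emit:
servo_tool(commands=[[0, 0, -7, -5, 23, 0, 1], [0, 0, -14, -10, 46, 0, 1], [0, 0, -21, -15, 69, 0, 1], [0, 0, -28, -20, 92, 0, 1], [0, 0, -35, -25, 115, 0, 1]], force=40)

```text
clock: 0.52
tcp_pos: [0.6493, 0.116, 0.2308]
orientation: [-2.791, -1.442, 0.002]
contact_force: [0.5, -0.2, -0.6]
grip_width: 0.0254
gripper_force: 0.0
```

Emit:
servo_tool(commands=[[0, 0, -7, -5, 23, -10, 1], [0, 0, -14, -10, 46, -20, 1], [0, 0, -21, -15, 69, -40, 1], [0, 0, -28, -20, 92, -60, 1], [0, 0, -35.6, -25, 114, -80, 1]])

```text
clock: 0.93
tcp_pos: [0.6244, 0.2303, 0.1503]
orientation: [-3.096, -0.532, 0.0]
contact_force: [-0.4, -0.2, -1.0]
grip_width: 0.0002
gripper_force: 0.0
```

Emit:
servo_tool(commands=[[0, 0, 0, 0, 0, 0, 1], [0, 0, 0, 0, 0, 0, 1], [0, 0, 0, 0, 0, 0, 1]])

```text
clock: 1.18
tcp_pos: [0.6253, 0.2282, 0.1514]
orientation: [3.093, 0.543, -0.0]
contact_force: [0.5, -0.6, 0.3]
grip_width: 0.0001
gripper_force: 0.0
```

```bash
python3 - <<'E'
from h import *
o=r.get_obs(); print(o['clock'],o['tcp_pos'],o['grip_width'],o['contact_force'],R.from_rotvec(o['orientation']).as_matrix().round(3).tolist())
im,d=r.grab_frame('scene'); cv2.imwrite('pics/s1.png',cv2.resize(im[60:300,320:640],None,fx=2.5,fy=2.5,interpolation=cv2.INTER_CUBIC))
E
```

```text
1.1833 [0.6253056  0.22817502 0.15139102] 9.397465753280258e-05 [ 0.45392277 -0.59547681  0.32260869] [[0.94, 0.341, 0.0], [0.341, -0.94, -0.001], [-0.0, 0.001, -1.0]]
```

View pics/s1.png

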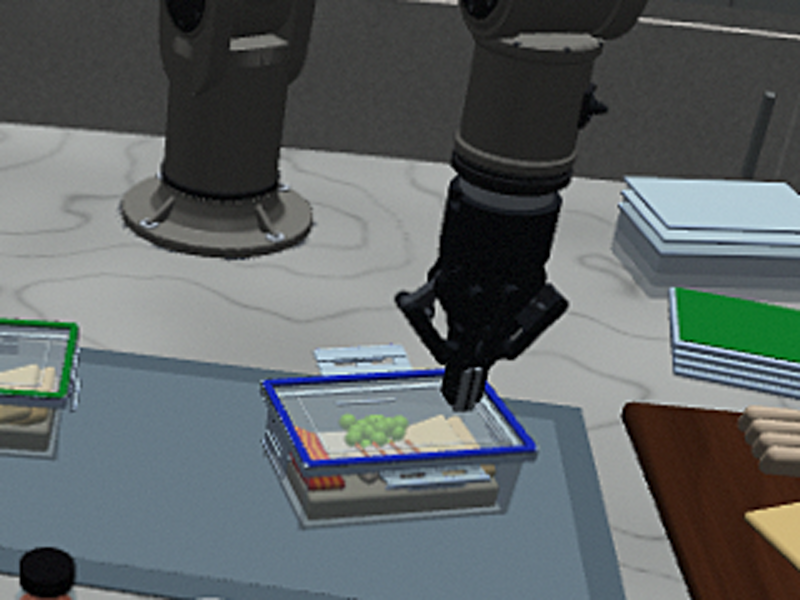

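The closed fingers, at about (465,400) in the crop, point down beyond the box's back side with the closing line along the box, as planned. Next I descend onto the back clip.

Emit:
servo_tool(commands=[[0, 0, 0, 0, 0, -20, 1], [0, 0, 0, 0, 0, -40, 1], [0, 0, 0, 0, 0, -55, 1], [0, 0, 0, 0, 0, -60, 1], [0, 0, 0, 0, 0, -65, 1]])

```text
clock: 1.65
tcp_pos: [0.6258, 0.2275, 0.0866]
orientation: [3.095, 0.539, 0.001]
contact_force: [-0.1, 0.2, 0.9]
grip_width: -0.0
gripper_force: 0.0
```

Emit:
servo_tool(commands=[[0, 0, 0, 0, 0, -5, 1], [0, 0, 0, 0, 0, -10, 1], [0, 0, 0, 0, 0, -15, 1], [0, 0, 0, 0, 0, -20, 1], [0, 0, 0, 0, 0, -20, 1]])

```text
clock: 2.07
tcp_pos: [0.6245, 0.2289, 0.0655]
orientation: [3.094, 0.541, -0.002]
contact_force: [-0.8, 0.5, -0.5]
grip_width: -0.0005
gripper_force: 0.0
```

Emit:
servo_tool(commands=[[0, 0, 0, 0, 0, -8, 1], [0, 0, 0, 0, 0, -16, 1], [0, 0, 0, 0, 0, -24, 1], [0, 0, 0, 0, 0, -32, 1], [0, 0, 0, 0, 0, -32, 1]])

```text
clock: 2.48
tcp_pos: [0.6239, 0.2287, 0.032]
orientation: [3.094, 0.541, -0.004]
contact_force: [0.9, 1.0, -1.3]
grip_width: -0.0001
gripper_force: 0.3
```

```bash
python3 - <<'E'
from h import *
im,d=r.grab_frame('scene'); cv2.imwrite('pics/s2.png',cv2.resize(im[150:290,400:580],None,fx=4,fy=4,interpolation=cv2.INTER_CUBIC))
E
```

```text
(no output)
```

View pics/s2.png

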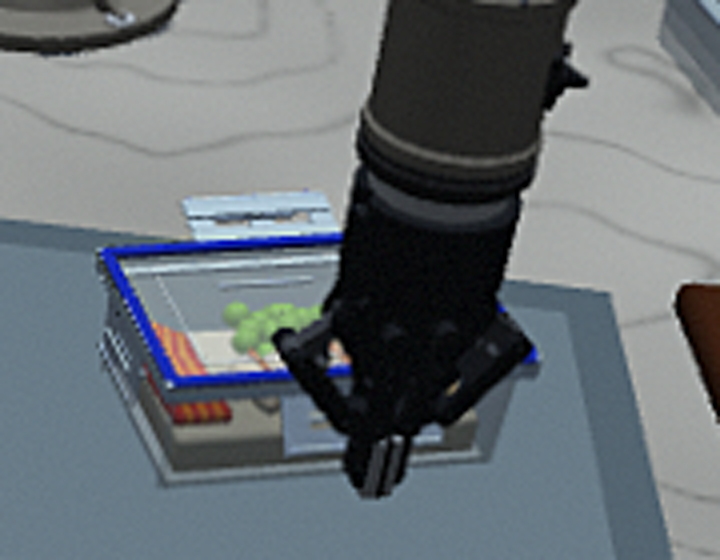

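The clip now hangs down behind the fingertips, with the plate at (285–440, 400–455) in the crop. Now I press it in along the box's -x direction.

Emit:
servo_tool(commands=[[0, 0, 0, -4, -1.4, 0, 1], [0, 0, 0, -8, -2.8, 0, 1], [0, 0, 0, -11, -3.9, 0, 1], [0, 0, 0, -13.2, -4.6, 0, 1], [0, 0, 0, -13.2, -4.6, 0, 1]])

```text
clock: 2.95
tcp_pos: [0.6127, 0.2247, 0.0351]
orientation: [-3.094, -0.541, -0.005]
contact_force: [4.3, 1.1, -2.0]
grip_width: 0.0001
gripper_force: 1.9
```

Emit:
servo_tool(commands=[[0, 0, 0, -0.9, -0.3, 0, 1], [0, 0, 0, -1.9, -0.7, 0, 1], [0, 0, 0, -2.8, -1, 0, 1], [0, 0, 0, -2.8, -1, 0, 1]])

```text
clock: 3.28
tcp_pos: [0.6095, 0.2236, 0.0347]
orientation: [-3.094, -0.541, -0.002]
contact_force: [2.0, 1.1, -0.8]
grip_width: 0.0001
gripper_force: 1.2
```

Emit:
servo_tool(commands=[[0, 0, 0, -0.9, -0.3, 0, 1], [0, 0, 0, -1.9, -0.7, 0, 1], [0, 0, 0, -1.9, -0.7, 0, 1]])

```text
clock: 3.53
tcp_pos: [0.6064, 0.2224, 0.0342]
orientation: [3.094, 0.541, -0.002]
contact_force: [-0.1, -0.1, 0.7]
grip_width: 0.0004
gripper_force: 0.1
```

Emit:
servo_tool(commands=[[0, 0, 0, -0.9, -0.3, 0, 1], [0, 0, 0, -1.9, -0.7, 0, 1], [0, 0, 0, -1.9, -0.7, 0, 1]])

```text
clock: 3.78
tcp_pos: [0.6061, 0.2224, 0.0345]
orientation: [-3.094, -0.541, -0.004]
contact_force: [5.3, 1.1, -3.5]
grip_width: 0.0004
gripper_force: 2.5
```

Emit:
servo_tool(commands=[[0, 0, 0, 12, 4, 0, 1], [0, 0, 0, 24, 8, 0, 1], [0, 0, 0, 24, 8, 40, 1], [0, 0, 0, 24, 8, 80, 1], [0, 0, 0, 24, 8, 116, 1]])

```text
clock: 4.2
tcp_pos: [0.6281, 0.2295, 0.151]
orientation: [3.094, 0.541, -0.005]
contact_force: [2.0, 0.3, 0.3]
grip_width: -0.0
gripper_force: 0.0
```

Emit:
servo_tool(commands=[[0, 0, 0, -39, -13.7, 5, 1], [0, 0, 0, -78, -27.5, 5, 1], [0, 0, 0, -116, -41, 5, 1], [0, 0, 0, -155, -54.6, 5, 1], [0, 0, 0, -193, -68, 5, 1]])

```text
clock: 4.62
tcp_pos: [0.4332, 0.1608, 0.155]
orientation: [3.094, 0.541, -0.003]
contact_force: [0.3, -0.3, 0.5]
grip_width: 0.0002
gripper_force: 0.0
```

Emit:
servo_tool(commands=[[0, 0, 0, 0, 0, 0, 1], [0, 0, 0, 0, 0, 0, 1], [0, 0, 0, 0, 0, 0, 1]])

```text
clock: 4.87
tcp_pos: [0.4365, 0.1623, 0.1557]
orientation: [-3.094, -0.541, -0.001]
contact_force: [1.0, -0.3, 1.1]
grip_width: 0.0001
gripper_force: 0.0
```

```bash
python3 - <<'E'
from h import *
im,d=r.grab_frame('scene'); cv2.imwrite('pics/s3.png',cv2.resize(im[130:290,390:580],None,fx=3.7,fy=3.7,interpolation=cv2.INTER_CUBIC))
c=cam('scene'); m=cv2.inRange(cv2.cvtColor(im,cv2.COLOR_BGR2HSV),(112,120,60),(130,255,255)); v,u=np.nonzero(m)
print([np.round(x,1) for x in cv2.minAreaRect((plane(c,np.c_[u,v],.077)[:,:2]*1000).astype(np.float32))], r.get_obs()['tcp_pos'])
E
```

```text
[array([530.4, 194.9]), array([132.9, 201.2]), np.float64(19.4)] [0.43727618 0.16258512 0.15579624]
```

View pics/s3.png

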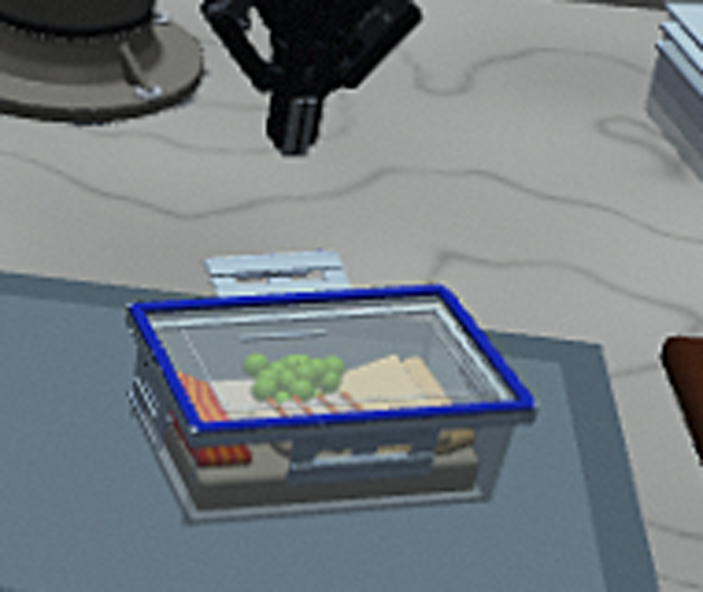

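The back clip now hangs flat against the wall, with its lip at about (365,465), and the box has not moved. The fingertips are above the front clip. Next I descend onto it.

Emit:
servo_tool(commands=[[0, 0, 0, 0, 0, -25, 1], [0, 0, 0, 0, 0, -50, 1], [0, 0, 0, 0, 0, -60, 1], [0, 0, 0, 0, 0, -66, 1], [0, 0, 0, 0, 0, -72, 1]])

```text
clock: 5.33
tcp_pos: [0.4369, 0.1622, 0.0829]
orientation: [3.094, 0.541, -0.001]
contact_force: [-1.2, -0.3, 1.2]
grip_width: 0.0001
gripper_force: 0.4
```

Emit:
servo_tool(commands=[[0, 0, 0, 0, 0, -5, 1], [0, 0, 0, 0, 0, -10, 1], [0, 0, 0, 0, 0, -15, 1], [0, 0, 0, 0, 0, -20, 1], [0, 0, 0, 0, 0, -20, 1]])

```text
clock: 5.75
tcp_pos: [0.4361, 0.162, 0.0628]
orientation: [3.094, 0.541, -0.0]
contact_force: [-0.5, 0.4, -0.1]
grip_width: -0.0001
gripper_force: 0.0
```

Emit:
servo_tool(commands=[[0, 0, 0, 0, 0, -8, 1], [0, 0, 0, 0, 0, -16, 1], [0, 0, 0, 0, 0, -24, 1], [0, 0, 0, 0, 0, -31, 1], [0, 0, 0, 0, 0, -31, 1]])

```text
clock: 6.17
tcp_pos: [0.4349, 0.1614, 0.0306]
orientation: [3.094, 0.541, -0.005]
contact_force: [0.0, 0.5, -0.7]
grip_width: -0.0002
gripper_force: 0.0
```

Emit:
servo_tool(commands=[[0, 0, 0, 4, 1.4, 0, 1], [0, 0, 0, 8, 2.8, 0, 1], [0, 0, 0, 11, 3.9, 0, 1], [0, 0, 0, 13.2, 4.6, 0, 1], [0, 0, 0, 13.2, 4.6, 0, 1]])

```text
clock: 6.58
tcp_pos: [0.4484, 0.1662, 0.0319]
orientation: [3.094, 0.541, -0.004]
contact_force: [-3.8, -0.7, -2.3]
grip_width: -0.0
gripper_force: 1.9
```

Emit:
servo_tool(commands=[[0, 0, 0, 0.9, 0.3, 0, 1], [0, 0, 0, 1.9, 0.7, 0, 1], [0, 0, 0, 2.8, 1, 0, 1], [0, 0, 0, 2.8, 1, 0, 1]])

```text
clock: 6.92
tcp_pos: [0.4531, 0.1679, 0.0326]
orientation: [-3.094, -0.541, -0.002]
contact_force: [-1.9, -0.8, -0.8]
grip_width: -0.0001
gripper_force: 1.0
```

Emit:
servo_tool(commands=[[0, 0, 0, 0.9, 0.3, 0, 1], [0, 0, 0, 1.9, 0.7, 0, 1], [0, 0, 0, 1.9, 0.7, 0, 1]])

```text
clock: 7.17
tcp_pos: [0.4533, 0.168, 0.0324]
orientation: [3.094, 0.541, -0.003]
contact_force: [-6.2, -1.5, 4.6]
grip_width: -0.0003
gripper_force: 3.1
```

Emit:
servo_tool(commands=[[0, 0, 0, 1, 0.4, 0, 1], [0, 0, 0, 1, 0.4, 0, 1]])

```text
clock: 7.33
tcp_pos: [0.4534, 0.168, 0.0322]
orientation: [3.094, 0.541, -0.006]
contact_force: [-7.6, -1.5, 5.8]
grip_width: -0.0002
gripper_force: 4.1
```

Emit:
servo_tool(commands=[[0, 0, 0, -12, -4, 0, 1], [0, 0, 0, -20, -7, 0, 1], [0, 0, 0, -20, -7, 40, 1], [0, 0, 0, -20, -7, 80, 1], [0, 0, 0, -20, -7, 120, 1]])

```text
clock: 7.75
tcp_pos: [0.4353, 0.1615, 0.1538]
orientation: [3.094, 0.541, 0.001]
contact_force: [1.2, 1.4, -0.2]
grip_width: 0.0001
gripper_force: 0.0
```

Emit:
servo_tool(commands=[[0, 0, 0, 30, -30, 10, 1], [0, 0, 0, 60, -60, 20, 1], [0, 0, 0, 90, -90, 30, 1], [0, 0, 0, 110, -120, 40, 1], [0, 0, 0, 120, -150, 50, 1]])

```text
clock: 8.17
tcp_pos: [0.5588, 0.01, 0.204]
orientation: [3.094, 0.541, 0.008]
contact_force: [0.4, 0.3, -0.2]
grip_width: -0.0001
gripper_force: 0.0
```

Emit:
servo_tool(commands=[[0, 0, 0, 0, 0, 0, 1], [0, 0, 0, 0, 0, 0, 1], [0, 0, 0, 0, 0, 0, 1]])

```text
clock: 8.42
tcp_pos: [0.5551, 0.0123, 0.2023]
orientation: [-3.094, -0.541, -0.001]
contact_force: [-0.4, 0.7, -0.5]
grip_width: 0.0004
gripper_force: 0.0
```

```bash
python3 - <<'E'
from h import *
im,d=r.grab_frame('scene'); a=cv2.resize(im[180:290,400:560],None,fx=4,fy=4,interpolation=cv2.INTER_CUBIC)[:290]
i2,d2=r.grab_frame('side'); b=cv2.resize(i2[140:225,170:330],(640,340),interpolation=cv2.INTER_CUBIC)[:300]
cv2.imwrite('pics/s4.png',np.vstack([a,b]))
for n,i in [('scene',im),('side',i2)]:
    c=cam(n); m=cv2.inRange(cv2.cvtColor(i,cv2.COLOR_BGR2HSV),(112,120,60),(130,255,255)); m[:150]=0; v,u=np.nonzero(m)
    print([np.round(x,1) for x in cv2.minAreaRect((plane(c,np.c_[u,v],.077)[:,:2]*1000).astype(np.float32))], r.get_obs()['tcp_pos'])
E
```

```text
[array([530.5, 195. ]), array([133. , 201.1]), np.float64(19.4)] [0.55458489 0.0134153  0.20194351]
[array([529.5, 196.2]), array([131. , 201.1]), np.float64(19.5)] [0.55458489 0.0134153  0.20194351]
```

View pics/s4.png

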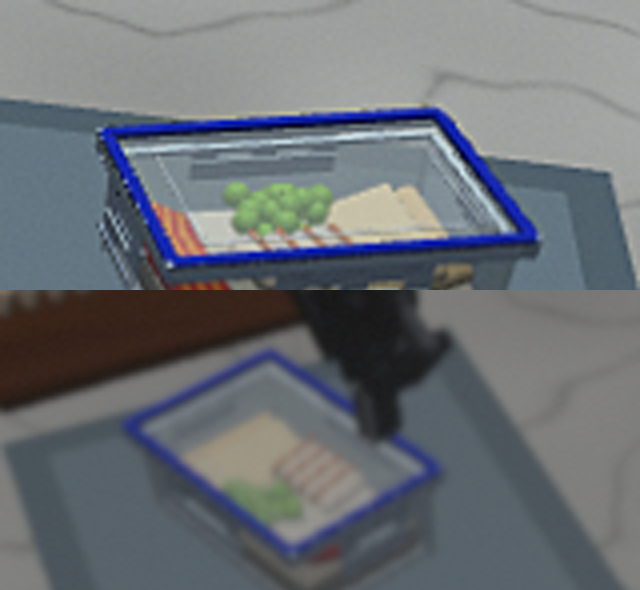

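The picture shows neither clip standing out: the front clip is flat inside the rim outline at about (265,160), and the box is where it was. The two final press positions are 140 mm apart face to face, which matches the stated width with both clips shut. I'm handing in.

```bash
python3 -c "
from bench import r
print(r.hand_in())"
```

```text
the job is handed in; nothing more can be done
None
```

I folded both long-side clips down and pressed them in until they appeared to snap home, then took the hand away; the box stayed in place, and I handed the job in, but the hand-in gave no verdict.

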